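# Set the hold-down shoe of a capacitor cradle with a master bar

### The arm

A 6-joint arm with a two-finger parallel gripper is mounted at the origin on the work surface. World frame = base frame: x ahead of the robot, y to its left, z up, the work surface at z = 0. Lengths are in m, angles in rad, forces in N, time in s.
With the tool pointing down it reaches from about 0.3 to 0.95 m from the base axis. Payload 3.1 kg.
Tool frame: the origin (TCP) lies on the mounting face of the last link; the fingertips stand 173 mm ahead of it and the grasp point (between the pads) lies 155 mm ahead of it; z points along the fingers, y is the direction in which the jaws open and shut (so a half turn about z gives the same grasp; the last joint's range is limited). The gripper opens to 85 mm and grips with 20 to 120 N. Pads are 22 mm wide; open, the fingers measure 114 mm over their backs; the gripper's body (76 mm by 85 mm) begins 54 mm behind the grasp point. The pads swing forward as they close: fully open they stand 13 mm farther back than shut.
Start: joints at [1.258, 0.308, 1.634, -0, 1.2, -0.07], TCP at [0.15, 0.607, 0.405] pointing down, gripper open.
Joint ranges: [-3.06, 3.06], [-0.79, 1.96], [0.05, 2.63], [-1.19, 4.34], [0.05, 2.64], [-2.94, 2.94]. Speed limits (rad/s): [2.79, 2.79, 3.14, 3.14, 3.14, 3.14].

### API

Orientations are given as [roll, pitch, yaw] about the fixed x, y, z axes, in that order (R = Rz(yaw) Ry(pitch) Rx(roll)).
In Python, from workcell import ctrl gives the robot as it stands.
- The arm moves only by the shell command python3 -m crank 'ROWS' [FORCE]. ROWS is JSON, a list of rows, each a list of 7 numbers: the opening, from 0 (shut) to 1 (fully open), then the shift along the tool's x, y, z in mm, then the turn, a rotation vector about the tool's x, y, z in rad. A call has 1 to 5 rows; each row shifts and turns the commanded pose from where the row before left it, along the tool's axes as they then stand; what a row does not reach is not made up. A row lasts 1/10 s, in which the tool goes at most 50 mm and 8.59 degrees, less where a joint would pass 70% of its speed; a pose out of reach is approached as far as the arm can. A call with a gripper value outside its range is refused whole. The fingers move at their own pace and stop on an object; FORCE is the grip in N (left out, the last holds). Time passes only in rows, so rows that do not move let the fingers close. It gives the time, the measured TCP pose, the force and the opening at its end, in the units of the state.
- ctrl.sense(): the state, without advancing time (a new reading comes with each control period).
- ctrl.read_camera(name): name is "side" or "top"; returns the picture (400x640x3 uint8, red, green, blue); there is no depth.
- ctrl.camera_model(name): a dict with "fx", "fy", "cx", "cy" (pixels), "R" (3x3) and "t" (3): a world point X has camera coordinates R X + t. Camera axes: x right, y down, z forward; pixel columns grow to the right and rows downward; lengths in m; the calibration is good to about 2 mm. A picture is of the moment at which its call begins. camera_model takes no time and is no camera call.
- ctrl.job_done(): hands the job in, once; it reports no verdict.
Trained networks look in the newest picture that a camera, given by its name, has taken for a name from the list of things; names that differ only in an ending like _2 or _b are one class to them, and where a whole thing is asked for, a point or a joint stands for the part that bears it (a point fixed in the world has none). Each returns a list of dicts, best first, with "confidence" (0 to 1); they miss things now and then, are a little off and sometimes report something else, mostly with a low value. They report only what shows in the picture. A call takes as long as a camera call. They do not tell look-alikes from the thing itself.
- ctrl.cut_out(query, camera): "mask" (400x640 bool, what is visible of it) and "location" ([column, row] in pixels, amid what is visible of it).
- ctrl.landmark_of(query, camera): "location" ([column, row] in pixels: a listed point, or the origin of a listed thing).
The state is a dict: "t": time; "q": joint angles; "dq": joint speeds; "tau": joint torques, N m; "eef_pos": TCP position; "orientation": TCP orientation; "contact_force": force on the tool from outside, world axes, zero at the start; "wrist_torque": the same for the moment, N m; "grip_width": finger opening in m.
Only numpy, scipy, OpenCV 4.12 (cv2) and the standard library are available. Lean on these libraries where they do the work, as an engineer would, in place of code of your own. Each camera call takes 0.05 s, during which the arm holds its last target.

### The job

Set the hold-down of the capacitor cradle with the round master bar: lay the bar in the open end of the V so that it beds down, slide it along until its front end is well under the shoe but still well short (at least 3 cm) of the end stop, and turn the eccentric lever until the shoe is down to a millimetre or two above the bar without pinching it. Then prove the setting by pushing the bar on under the shoe until it rests against the end stop; leave it there, and leave the lever as set. Do not disturb the parts lying around.

Things in the scene. Friction and masses are not known exactly. Their poses are not given: they have to be found in the camera images.
- cradle: Fixed cradle: aluminium V-block 288 mm long, 40 mm wide over the tops of its 45-degree flanks (49 mm above the bench), on a dark base plate 110 mm wide, 12 mm thick. Origin on the bench under the bridge; z up. The V runs along y, middle plane x = 0, open end at y = -190 mm (bar laid in here; nothing overhead from -190 to -18 mm). Bar seated: axis 60 mm, top 82 mm above the bench.
- stop_face (a point): Middle of the working face of the dark end stop across the far end of the V, at y = +90 mm in the cradle, 60 mm above the bench; 44 mm wide, its top 72 mm above the bench. The bar's front end rests here in the end.
- head: Grey fixed bridge over the V; its height differs by up to 6 mm between runs, so the lever angle alone does not tell the clearance. Origin above the cradle's origin, 0 to 6 mm off the bench; axes as the cradle. In this frame: two columns (x = 35 to 49 mm either side), beam y = -8 to +8 mm, z = 112 to 138 mm; lever axle along y at x = 0, z = 120 mm; shoe underside at z = 84 mm when the lever is upright.
- shoe_face (a point): Centre of the flat underside of the black hold-down shoe (30 mm across the V, 36 mm along it, y = -13 to +23 mm in the cradle, edges rounded), under the bridge; it moves only up and down. Clearance over the seated bar = height of this point above the bench less 82 mm.
- lever (a joint): Angle of the eccentric lever (rad), range -0.9 to 0.95. 0 = straight up; positive leans to the cradle's +x (away from the robot). Shoe drop from its upright-lever height = 12.5 mm per rad. Starts leaning to the robot (-0.8 to -0.35), shoe well up. Stays where left; takes about 3 N at the knob, far more once the shoe bears on the bar. Can be pushed either way.
- lever_knob (a point): Centre of the black ball (28 mm diameter) at the end of the lever, 110 mm from the axle, at y = +25 mm in the cradle; the lever below it is a 12 mm steel rod.
- bar_center (a point): Centre of the loose master bar: plain aluminium cylinder, 44 mm diameter, 150 mm long, about 0.35 kg; its axis is this point's x (either way round). It starts on a low plywood rest (150 x 70 x 6 mm, with two pairs of chocks 51 to 65 mm from the bar's middle, tops 14 mm above the bench), its axis 28 mm above the bench.
- heatsink: Bystander: finned aluminium heatsink, 100 x 70 x 40 mm, loose on the bench; origin under its centre. Leave alone.
- choke: Bystander: copper-wound ring choke, 92 mm diameter, 30 mm high, lying flat; origin under its centre. Leave alone.
- capacitor: Bystander: black capacitor can, 35 mm diameter, 60 mm high, standing; origin under its centre. Leave alone.
- fan: Bystander: black square fan, 80 x 80 x 25 mm, lying flat; origin under its centre. Leave alone.
- shoe: The black shoe itself; origin on the bridge's middle plane (y = 0) in the level of its underside.
- bar: The master bar itself; its origin is on its cylindrical surface (it turns as the bar rolls), so use bar_center for its position.
Things that resemble listed ones, but are neither listed nor needed, are in the scene too. Leave any orange or red look-alike of the bar alone.

How it is judged:
By the outcome, as a careful person would: the job done as asked, in the order asked, and still so for the second after the job is handed in, with the robot touching nothing.
It also fails if it takes over 72 s, if anything falls off the work surface, if the arm or the gripper's body presses on something with over 40 N, if the wrist force passes 120 N, or if a joint passes its speed limit or range.

## Working session

There is one attempt and no reset: what is moved stays moved. The work goes in short steps, Python scripts to look and compute and a shell command to move; the robot and the scene stay as the last step left them, time stands still between calls to the robot, and variables do not carry over. Pictures are saved under pics/ and viewed, and the job is handed in when it is done.

```bash
ls; mkdir -p pics
python3 - <<'E'
from workcell import ctrl
import cv2
s=ctrl.sense(); print(s)
for n in ["side","top"]:
    im=ctrl.read_camera(n); cv2.imwrite(f"pics/{n}0.png",im[:,:,::-1])
    m=ctrl.camera_model(n); print(n,m)
E
```

```text
pics
{'t': 0.0, 'q': array([ 1.25829854e+00,  3.09010057e-01,  1.63521109e+00, -6.04769971e-06,
        1.19967274e+00, -6.96852642e-02]), 'dq': array([ 0.00056673, -0.00098404,  0.00084193, -0.00061212,  0.00062119,
       -0.00018675]), 'tau': array([-1.05362221e-04, -4.15263319e+01, -2.76660275e+01, -1.13962396e-04,
        1.05332147e-02,  1.09563575e-05]), 'eef_pos': array([0.15015742, 0.60625313, 0.40343177]), 'orientation': array([-3.13929661e+00, -1.54615416e-04,  2.89878216e+00]), 'contact_force': array([-0.45200012, -0.60917323, -1.19677503]), 'wrist_torque': array([ 0.05722072, -0.02343166,  0.06322078]), 'grip_width': 0.0856137457615082}
side {'fx': 480.2831559373817, 'fy': 480.2831559373817, 'cx': 321.4319043881316, 'cy': 202.9675274725156, 'R': array([[ 0.95106678, -0.30895555,  0.00429575],
       [-0.2146159 , -0.67053246, -0.71015931],
       [ 0.2222881 ,  0.67448698, -0.70402792]]), 't': array([-0.58696492,  0.20524556,  1.28727798])}
top {'fx': 434.95846241347436, 'fy': 434.95846241347436, 'cx': 317.6221360740895, 'cy': 200.0409533920781, 'R': array([[ 0.02648941, -0.99964504, -0.00284832],
       [-0.97730294, -0.02529807, -0.21033063],
       [ 0.21018391,  0.00835521, -0.97762616]]), 't': array([-0.05845303,  0.62203955,  1.42938288])}
```

View pics/side0.png

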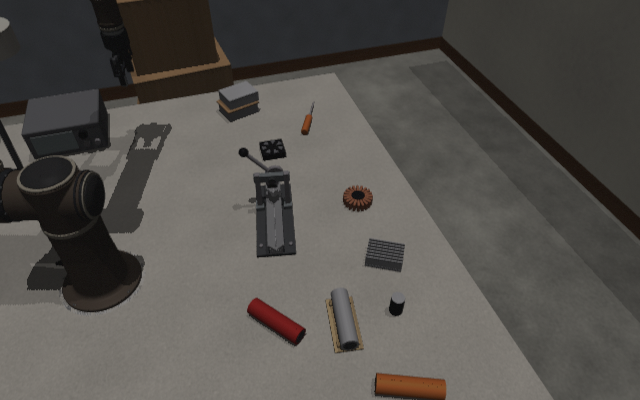

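View pics/top0.png

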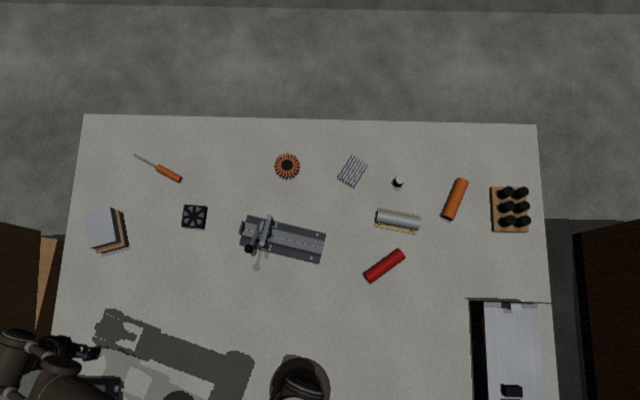

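The side view shows the cradle at about (275,215) with the lever leaning left (knob at 243,152). The silver bar on its rest is at (344,318), the red look-alike at (276,320) and the orange one at (410,386). The top view shows the bridge at (258,232), the bar at (398,220), and the V opening to the right (-y).

```bash
cat > h.py <<'E'
from workcell import ctrl
import numpy as np, cv2
from scipy.spatial.transform import Rotation as Rn
np.set_printoptions(precision=4,suppress=True)
M={n:ctrl.camera_model(n) for n in ("side","top")}
def proj(n,X):
    m=M[n]; c=m["R"]@np.asarray(X,float)+m["t"]; return np.array([m["fx"]*c[0]/c[2]+m["cx"],m["fy"]*c[1]/c[2]+m["cy"]])
def ray(n,p):
    m=M[n]; d=np.array([(p[0]-m["cx"])/m["fx"],(p[1]-m["cy"])/m["fy"],1.]); R=m["R"]
    return -R.T@m["t"], R.T@d
def atz(n,p,z):
    o,d=ray(n,p); return o+d*(z-o[2])/d[2]
def tri(ps,pt):
    A=[];b=[]
    for n,p in (("side",ps),("top",pt)):
        o,d=ray(n,p); d=d/np.linalg.norm(d); P=np.eye(3)-np.outer(d,d); A.append(P);b.append(P@o)
    A=np.vstack(A);b=np.hstack(b); X=np.linalg.lstsq(A,b,rcond=None)[0]
    return X,[proj("side",X)-ps,proj("top",X)-pt]
def grab(tag):
    for n in ("side","top"):
        cv2.imwrite(f"pics/{n}_{tag}.png",ctrl.read_camera(n)[:,:,::-1])
E
python3 - <<'E'
from h import *
for q in ["cradle","stop_face","head","shoe_face","lever_knob","bar_center","fan","capacitor","heatsink","choke"]:
    r={}
    for n in ("side","top"):
        l=ctrl.landmark_of(q,n); r[n]=l
        print(q,n,[(np.round(x["location"],1),round(x["confidence"],2)) for x in l[:4]])
    if r["side"] and r["top"]:
        X,e=tri(r["side"][0]["location"],r["top"][0]["location"]); print("   ->",X,np.round(np.hstack(e),1))
print(ctrl.sense()["t"])
E
```

```text
cradle side [(array([273.6, 204.9]), 0.56)]
cradle top [(array([269.3, 232.7]), 0.78), (array([399.3, 218.8]), 0.48)]
   -> [0.5083 0.1251 0.0109] [ 1.6 -0.5 -0.1  1.5]
stop_face side [(array([270.4, 172.1]), 0.76), (array([271.4, 184.7]), 0.57)]
stop_face top [(array([244.9, 225.8]), 0.62)]
   -> [0.521  0.2004 0.0783] [ 1.5 -0.4 -0.1  1.4]
head side [(array([273.1, 208.3]), 0.85)]
head top [(array([272.4, 235. ]), 0.85)]
   -> [0.5024 0.1141 0.0079] [ 1.2 -0.3 -0.1  1.1]
shoe_face side [(array([271.3, 186.8]), 0.55)]
shoe_face top []
lever_knob side [(array([242.5, 152. ]), 0.79)]
lever_knob top [(array([247.6, 246.1]), 0.64)]
   -> [0.4406 0.1664 0.2027] [ 1.5 -0.4 -0.1  1.4]
bar_center side [(array([346.2, 321. ]), 0.95), (array([408.5, 381.7]), 0.81), (array([276.9, 320.6]), 0.66)]
bar_center top [(array([385.1, 268.8]), 0.94), (array([401.3, 215.5]), 0.9), (array([456. , 199.6]), 0.65)]
   -> [ 0.4868 -0.3057  0.0089] [-36.7   3.5   6.9 -25.2]
fan side [(array([270.9, 151.5]), 0.65)]
fan top [(array([195.8, 217.3]), 0.55), (array([273.3, 233.8]), 0.51)]
   -> [0.5607 0.3898 0.0045] [ 0.5 -0.1 -0.1  0.5]
capacitor side [(array([394.7, 311.4]), 0.84)]
capacitor top [(array([397.2, 187.4]), 0.67)]
   -> [ 0.6992 -0.3296 -0.0021] [-2.6  0.7  0.4 -1.8]
heatsink side [(array([382.2, 255.1]), 0.98), (array([271.5, 186.8]), 0.17)]
heatsink top [(array([350. , 168.6]), 0.9)]
   -> [ 0.7509 -0.1554  0.0054] [ 1.8 -0.6 -0.2  1.4]
choke side [(array([355.9, 201. ]), 0.76), (array([271.8, 208.7]), 0.18)]
choke top [(array([283.9, 167.3]), 0.84)]
   -> [ 0.7603  0.086  -0.0131] [ 0.1 -0.  -0.   0.1]
1.1
```

Run:
```python
import cv2
a=cv2.imread("pics/side0.png")[135:265,225:310]; b=cv2.imread("pics/top0.png")[200:280,225:335]
cv2.imwrite("pics/cs.png",cv2.convertScaleAbs(cv2.resize(a,None,fx=4.5,fy=4.5,interpolation=cv2.INTER_CUBIC),alpha=1.7)); cv2.imwrite("pics/ct.png",cv2.convertScaleAbs(cv2.resize(b,None,fx=7,fy=7,interpolation=cv2.INTER_CUBIC),alpha=1.7))
c=cv2.imread("pics/top0.png")[190:290,355:435]
cv2.imwrite("pics/cb.png",cv2.convertScaleAbs(cv2.resize(c,None,fx=6,fy=6,interpolation=cv2.INTER_CUBIC),alpha=1.7))
```

```text
(no output)
```

View pics/cs.png

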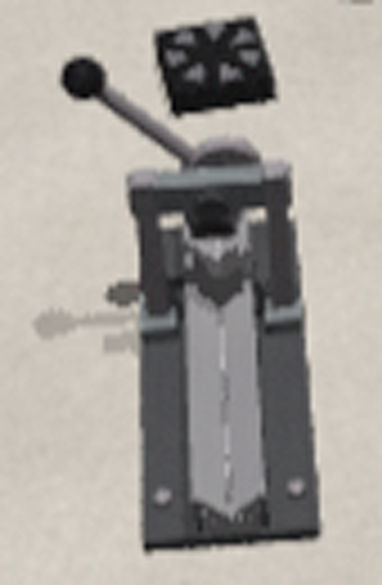

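View pics/ct.png

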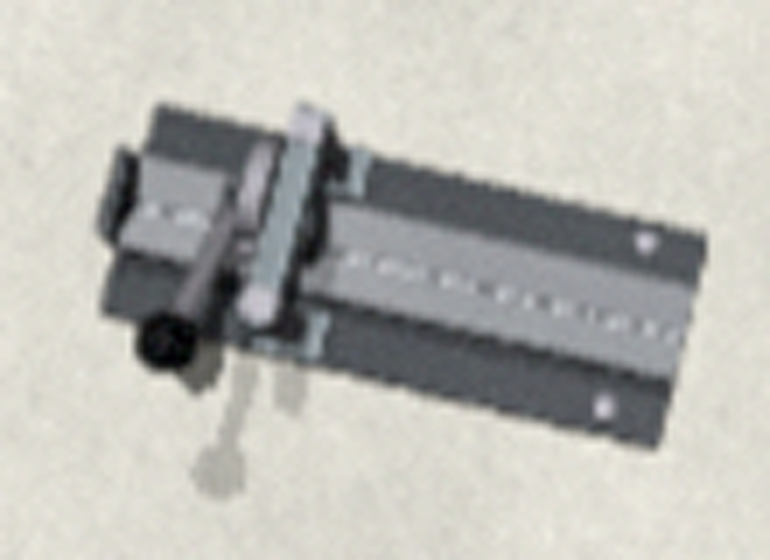

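View pics/cb.png

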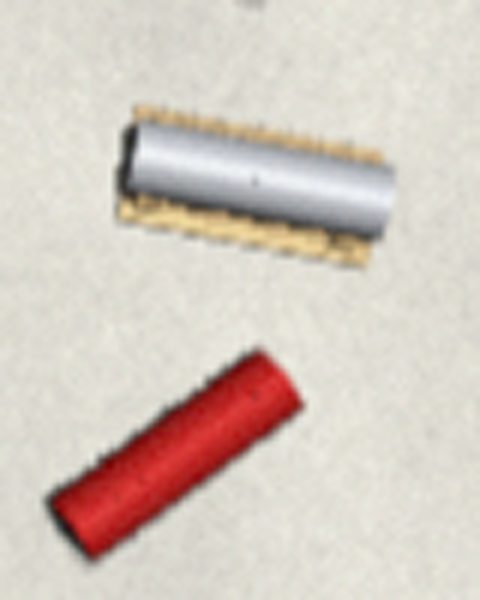

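```bash
cat >> h.py <<'E'
def top_px(u,v): return np.array([225+(u+.5)/7-.5,200+(v+.5)/7-.5])
def C(pose,P):
    x,y,a=pose; c,s=np.cos(a),np.sin(a); P=np.asarray(P,float)
    return np.array([x+c*P[0]-s*P[1],y+s*P[0]+c*P[1],P[2]])
E
python3 - <<'E'
from h import *
from scipy.optimize import least_squares
cor=[(707,237),(658,450),(157,105),(103,312)]
W=[atz("top",top_px(*c),.012) for c in cor]
for w in W: print(w)
print("len",np.linalg.norm(W[0]-W[2]),np.linalg.norm(W[1]-W[3]),"wid",np.linalg.norm(W[0]-W[1]),np.linalg.norm(W[2]-W[3]))
V=[atz("top",top_px(*c),.049) for c in [(697,283),(672,380)]]; print(V,np.linalg.norm(V[0]-V[1]))
def f(p):
    L0,L1=p[3:5]
    r=[]
    for (x,y),c in zip([(.055,L0),(-.055,L0),(.055,L1),(-.055,L1)],cor): r+=list(proj("top",C(p,(x,y,.012)))-top_px(*c))
    for x,c in zip((.02,-.02),[(697,283),(672,380)]): r+=list(proj("top",C(p,(x,-.19,.049)))-top_px(*c))
    # stop face top edge / network knob not used
    return r
s=least_squares(f,[.5,.12,-.1,-.2,.1]); print(s.x,np.round(s.fun,2))
p=s.x
print("origin",C(p,(0,0,0)),"stop",C(p,(0,.09,.06)))
K=np.array([0.4406,0.1664,0.2027]); d=K-C(p,(0,0,0)); c,sn=np.cos(p[2]),np.sin(p[2]); print("knob in cradle",c*d[0]+sn*d[1],-sn*d[0]+c*d[1],d[2])
for n in("side","top"):
    im=cv2.imread(f"pics/{n}0.png"); k=5; x0,y0=(225,135) if n=="side" else (225,200)
    w,h=(85,115) if n=="side" else (110,80)
    k=5 if n=="side" else 7
    im=cv2.convertScaleAbs(cv2.resize(im[y0:y0+h,x0:x0+w],None,fx=k,fy=k,interpolation=cv2.INTER_CUBIC),alpha=1.7)
    def L(a,b,col):
        q=[tuple(int(v) for v in ((proj(n,C(p,z))-(x0,y0)+.5)*k)) for z in (a,b)]; cv2.line(im,q[0],q[1],col,1)
    for x in(-.02,.02): L((x,-.19,.049),(x,.09,.049),(0,255,0))
    L((0,-.19,.0289),(0,.09,.0289),(0,255,255))
    for x in(-.055,.055): L((x,p[3],.012),(x,p[4],.012),(0,0,255))
    L((-.055,p[3],.012),(.055,p[3],.012),(0,0,255));L((-.055,p[4],.012),(.055,p[4],.012),(0,0,255))
    for h_ in (.138,.144): L((-.049,-.008,h_),(.049,-.008,h_),(255,0,0))
    L((-.022,.09,.072),(.022,.09,.072),(255,0,255))
    cv2.imwrite(f"pics/ov_{n}.png",im)
# bar
for n,q in (("side",None),("top",None)):
    for m in ctrl.cut_out("bar_center",n)[:4]:
        k=m["mask"]; ys,xs=np.nonzero(k); print(n,m["location"],m["confidence"],k.sum(),np.mean(xs),np.mean(ys))
        if k.sum()>50: r=cv2.minAreaRect(np.c_[xs,ys].astype(np.float32)); print(r)
E
```

```text
[ 0.516  -0.0727  0.012 ]
[ 0.4095 -0.0509  0.012 ]
[0.5759 0.207  0.012 ]
[0.4705 0.2275 0.012 ]
len 0.2860248945863588 0.2850566188392597 wid 0.10863810219155282 0.1074019056680125
[array([ 0.4882, -0.0679,  0.049 ]), array([ 0.4408, -0.0569,  0.049 ])] 0.04865490483434595Traceback (most recent call last):
  File "<stdin>", line 15, in <module>
    return func(*args, **kwargs)
    vector_fun = VectorFunction(
        fun_wrapped,
    ...<6 lines>...
        workers=workers
    )
    self._update_fun()
    ~~~~~~~~~~~~~~~~^^
    self.f = self.fun_wrapped(xp_copy(self.x))
             ~~~~~~~~~~~~~~~~^^^^^^^^^^^^^^^^^
    return np.atleast_1d(self.fun(x))
                         ~~~~~~~~^^^
    return self.f(x, *self.args, **self.kwargs)
           ~~~~~~^^^^^^^^^^^^^^^^^^^^^^^^^^^^^^
  File "<stdin>", line 11, in f
  File "h.py", line 24, in C
    x,y,a=pose; c,s=np.cos(a),np.sin(a); P=np.asarray(P,float)
    ^^^^^
ValueError: too many values to unpack (expected 3)
```

```bash
sed -i 's/x,y,a=pose;/x,y,a=pose[:3];/' h.py
cat > fit.py <<'E'
from h import *
from scipy.optimize import least_squares
cor=[(707,237),(658,450),(157,105),(103,312)]
def f(p):
    L0,L1=p[3:5]
    r=[]
    for (x,y),c in zip([(.055,L0),(-.055,L0),(.055,L1),(-.055,L1)],cor): r+=list(proj("top",C(p,(x,y,.012)))-top_px(*c))
    for x,c in zip((p[5],-p[5]),[(697,283),(672,380)]): r+=list(proj("top",C(p,(x,-.19,.049)))-top_px(*c))
    return r
s=least_squares(f,[.5,.12,-.1,-.2,.1,.02]); print(s.x,np.round(s.fun,2))
p=s.x
print("origin",C(p,(0,0,0)),"stop",C(p,(0,.09,.06)))
K=np.array([0.4406,0.1664,0.2027]); d=K-C(p,(0,0,0)); c,sn=np.cos(p[2]),np.sin(p[2]); print("knob in cradle",c*d[0]+sn*d[1],-sn*d[0]+c*d[1],d[2])
for n in("side","top"):
    im=cv2.imread(f"pics/{n}0.png"); k=5; x0,y0=(225,135) if n=="side" else (225,200)
    w,h=(85,115) if n=="side" else (110,80)
    k=5 if n=="side" else 7
    im=cv2.convertScaleAbs(cv2.resize(im[y0:y0+h,x0:x0+w],None,fx=k,fy=k,interpolation=cv2.INTER_CUBIC),alpha=1.7)
    def L(a,b,col):
        q=[tuple(int(v) for v in ((proj(n,C(p,z))-(x0,y0)+.5)*k)) for z in (a,b)]; cv2.line(im,q[0],q[1],col,1)
    for x in(-.02,.02): L((x,-.19,.049),(x,.09,.049),(0,255,0))
    L((0,-.19,.0289),(0,.09,.0289),(0,255,255))
    for x in(-.055,.055): L((x,p[3],.012),(x,p[4],.012),(0,0,255))
    L((-.055,p[3],.012),(.055,p[3],.012),(0,0,255));L((-.055,p[4],.012),(.055,p[4],.012),(0,0,255))
    for h_ in (.138,.144): L((-.049,-.008,h_),(.049,-.008,h_),(255,0,0))
    L((-.022,.09,.072),(.022,.09,.072),(255,0,255))
    cv2.imwrite(f"pics/ov_{n}.png",im)
# bar
for n,q in (("side",None),("top",None)):
    for m in ctrl.cut_out("bar_center",n)[:4]:
        k=m["mask"]; ys,xs=np.nonzero(k); print(n,m["location"],m["confidence"],k.sum(),np.mean(xs),np.mean(ys))
        if k.sum()>50: r=cv2.minAreaRect(np.c_[xs,ys].astype(np.float32)); print(r)
E
python3 fit.py
```

```text
[ 0.5032  0.1236 -0.2089 -0.1898  0.0957  0.0243] [ 0.22 -0.46 -0.08 -0.13  0.33 -0.25 -0.35  0.35 -0.19  0.2   0.08  0.26]
origin [0.5032 0.1236 0.    ] stop [0.5218 0.2117 0.06  ]
knob in cradle -0.07007551584312365 0.028879047951297934 0.2027
side [342.5, 319.7] 0.97 1124 344.1797153024911 318.20818505338076
((344.2583312988281, 317.73779296875), (63.94457244873047, 18.619155883789062), 79.15969848632812)
side [411.1, 381.4] 0.97 1443 410.4837144837145 385.9341649341649
((410.494140625, 385.7235107421875), (70.76031494140625, 21.368722915649414), 5.90614128112793)
side [277.8, 321.5] 0.93 1100 276.13545454545454 320.1090909090909
((275.96148681640625, 319.8077087402344), (62.958473205566406, 18.582456588745117), 33.6900634765625)
top [383.2, 267.9] 0.95 572 383.29545454545456 266.1486013986014
((383.84625244140625, 265.90057373046875), (13.94041633605957, 45.22134780883789), 54.688785552978516)
top [457.2, 197.2] 0.93 530 454.6094339622642 199.27735849056603
((454.6390380859375, 199.26626586914062), (12.461540222167969, 43.84615707397461), 22.61986541748047)
top [399.2, 218.7] 0.85 553 397.73417721518985 219.64195298372513
((397.65380859375, 219.73077392578125), (44.71446990966797, 12.551430702209473), 11.309932708740234)
```

View pics/ov_side.png

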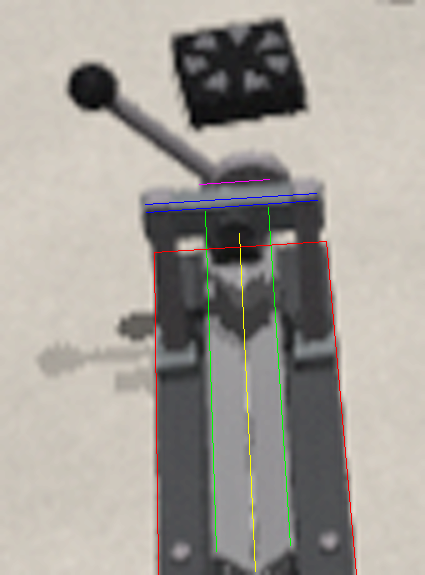

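View pics/ov_top.png

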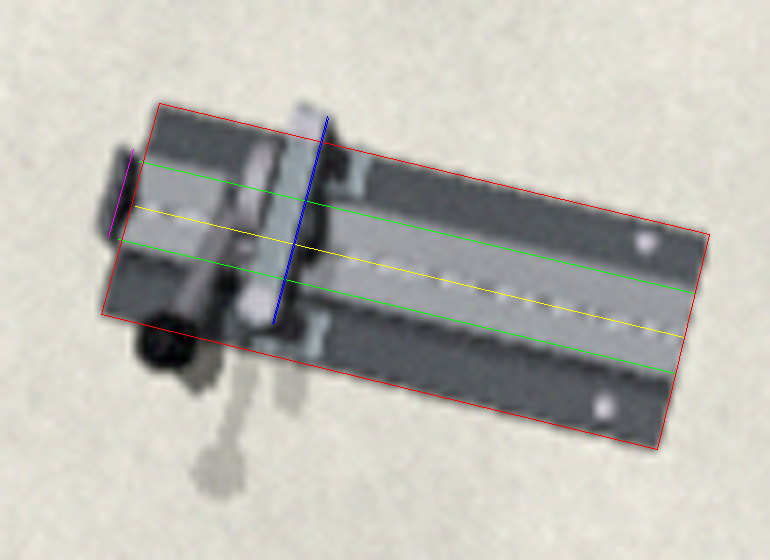

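```bash
cat > bar.py <<'E'
from h import *
from scipy.optimize import minimize
# fit cylinder silhouette to masks
def sil(n,x,y,a,z=.028,L=.15,r=.022):
    t=np.linspace(0,2*np.pi,40,endpoint=False); P=[]
    u=np.array([np.cos(a),np.sin(a),0]); v=np.array([-np.sin(a),np.cos(a),0]); w=np.array([0,0,1.])
    for e in(-L/2,L/2):
        for k in t: P.append(proj(n,np.array([x,y,z])+e*u+r*(np.cos(k)*v+np.sin(k)*w)))
    return cv2.convexHull(np.array(P,np.float32))
def fit(masks,x0,z=.028):
    S=4
    big={}
    for n,m in masks.items(): big[n]=m
    def cost(p):
        c=0
        for n,m in big.items():
            h=sil(n,*p,z=z); im=np.zeros((400*S,640*S),np.uint8)
            cv2.fillConvexPoly(im,np.round((h+.5)*S).astype(np.int32),255)
            f=cv2.resize(im,(640,400),interpolation=cv2.INTER_AREA)/255.
            c+=np.abs(f-m).sum()
        return c
    s=minimize(cost,x0,method="Nelder-Mead",options=dict(initial_simplex=np.array([x0]*4)+np.vstack([np.zeros(3),np.diag([.01,.01,.1])]),xatol=1e-4,fatol=.1,maxiter=200))
    return s.x,s.fun
def pick(n,guess):
    l=ctrl.cut_out("bar_center",n); g=proj(n,guess)
    b=min(l,key=lambda m:np.hypot(*(np.array(m["location"])-g))); return b["mask"]
E
python3 - <<'E'
from bar import *
X,e=tri((344.2,318.2),(397.7,219.7)); print(X,e)
for n,c in (("top",(397.7,219.7)),("side",(344.2,318.2))): print(atz(n,c,.028))
ms={n:pick(n,X) for n in("side","top")}
x0=[X[0],X[1],np.pi/2-.2]
print(fit(ms,x0)); 
for n in ms: print(n,fit({n:ms[n]},x0))
E
```

```text
[ 0.5699 -0.324   0.0243] [array([-0.2571,  0.0757]), array([ 0.0221, -0.1865])]
[ 0.5686 -0.3232  0.028 ]
[ 0.5696 -0.3261  0.028 ]
(array([ 0.5699, -0.322 ,  1.3929]), np.float64(75.91372549019607))
side (array([ 0.5701, -0.322 ,  1.3969]), np.float64(40.50588235294117))
top (array([ 0.5697, -0.3216,  1.3949]), np.float64(34.286274509803924))
```

```bash
python3 -m crank '[[1,0,0,-12,0,0,0.145],[1,0,0,-12,0,0,0.145],[1,0,0,-12,0,0,0.145],[1,0,0,-12,0,0,0.145],[1,0,0,-12,0,0,0.145]]'; python3 -m crank '[[1,0,0,0,0,0,0.145],[1,0,0,0,0,0,0.145],[1,0,0,0,0,0,0.145],[1,0,0,0,0,0,0.145],[1,0,0,0,0,0,0.145]]'
cat >> h.py <<'E'
def rel(target, yaw_jaw=None, s=None):
    "total tool-frame shift (mm) to bring TCP to target; tool-z turn to bring jaw (tool y) to yaw_jaw"
    s=s or ctrl.sense(); R=Rn.from_euler("xyz",s["orientation"]).as_matrix()
    d=R.T@(np.asarray(target)-s["eef_pos"])*1000
    o=dict(shift=d)
    ty=np.arctan2(R[1,1],R[0,1]); o["jaw"]=ty
    if yaw_jaw is not None:
        o["turn"]=-((yaw_jaw-ty+np.pi/2)%np.pi-np.pi/2)
    o["tilt"]=R[:,2]; o["F"]=s["contact_force"]; o["t"]=s["t"]; o["pos"]=s["eef_pos"]; o["grip"]=s["grip_width"]
    return o
E
python3 -c "
from h import *
print(rel((.5699,-.322,.463),-.177)); print(ctrl.sense()['q'])"
```

```text
t: 1.8
eef_pos: [0.1503, 0.6066, 0.4651]
orientation: [-3.142, 0.0, 2.168]
contact_force: [0.5, -0.1, -0.3]
grip_width: 0.0854
t: 2.3
eef_pos: [0.1502, 0.6067, 0.4647]
orientation: [-3.142, 0.0, 1.443]
contact_force: [0.1, 0.6, -0.5]
grip_width: 0.0852
{'shift': array([-867.5105,  534.7273,    1.6607]), 'jaw': np.float64(-0.12795852689490275), 'turn': np.float64(0.04904147310509721), 'tilt': array([-0.0001, -0.    , -1.    ]), 'F': array([ 0.0866,  0.6448, -0.4855]), 't': 2.3, 'pos': array([0.1502, 0.6067, 0.4647]), 'grip': 0.08516637832906002}
[1.2583 0.261  1.5712 0.     1.3094 1.3863]
```

```bash
for i in 1 2 3 4; do :; done; python3 -m crank '[[1,-39,24,0,0,0,0],[1,-39,24,0,0,0,0],[1,-39,24,0,0,0,0],[1,-39,24,0,0,0,0],[1,-39,24,0,0,0,0]]'; python3 -m crank '[[1,-39,24,0,0,0,0],[1,-39,24,0,0,0,0],[1,-39,24,0,0,0,0],[1,-39,24,0,0,0,0],[1,-39,24,0,0,0,0]]'; python3 -m crank '[[1,-39,24,0,0,0,0],[1,-39,24,0,0,0,0],[1,-39,24,0,0,0,0],[1,-39,24,0,0,0,0],[1,-39,24,0,0,0,0]]'; python3 -m crank '[[1,-39,24,10,0,0,0],[1,-39,24,10,0,0,0],[1,-39,24,10,0,0,0],[1,-39,24,10,0,0,0],[1,-39,24,0,0,0,0]]'
python3 -c "
from h import *
print(rel((.5699,-.322,.30),-.177)); print(ctrl.sense()['q'])"
```

```text
t: 2.8
eef_pos: [0.246, 0.3969, 0.4648]
orientation: [3.141, -0.0, 1.45]
contact_force: [1.9, -0.4, 0.6]
grip_width: 0.0857
t: 3.3
eef_pos: [0.3412, 0.1886, 0.4651]
orientation: [3.14, -0.001, 1.449]
contact_force: [0.2, 0.8, 0.5]
grip_width: 0.0854
t: 3.8
eef_pos: [0.4367, -0.0197, 0.4651]
orientation: [3.14, -0.0, 1.448]
contact_force: [0.9, 0.8, 0.4]
grip_width: 0.0854
t: 4.3
eef_pos: [0.5317, -0.2276, 0.4228]
orientation: [-3.139, -0.001, 1.448]
contact_force: [0.6, 1.0, -0.2]
grip_width: 0.0854
{'shift': array([-89.1856,  49.77  , 122.5582]), 'jaw': np.float64(-0.12247385392740097), 'turn': np.float64(0.05452614607259898), 'tilt': array([-0.0027,  0.0016, -1.    ]), 'F': array([ 0.5749,  1.0182, -0.1739]), 't': 4.3, 'pos': array([ 0.5317, -0.2276,  0.4228]), 'grip': 0.08540323853038771}
[-0.4798  0.2034  1.7273  0.0002  1.214  -0.3574]
```

```bash
python3 -m crank '[[1,-30,17,40,0,0,0],[1,-30,17,40,0,0,0],[1,-29,16,40,0,0,0],[1,0,0,0,0,0,0.05],[1,0,0,0,0,0,0]]'; 
python3 -c "
from h import *
print(rel((.5699,-.322,.191),-.177)); grab('a')"
```

```text
t: 4.8
eef_pos: [0.5681, -0.3164, 0.3068]
orientation: [-3.136, -0.002, 1.397]
contact_force: [-0.5, 0.2, -0.2]
grip_width: 0.0855
{'shift': array([ -5.4648,   3.4135, 115.7452]), 'jaw': np.float64(-0.17337642648474655), 'turn': np.float64(0.003623573515253442), 'tilt': array([-0.005 ,  0.0033, -1.    ]), 'F': array([-0.4839,  0.2196, -0.2299]), 't': 4.8, 'pos': array([ 0.5681, -0.3164,  0.3068]), 'grip': 0.08550832481452977}
```

View pics/side_a.png

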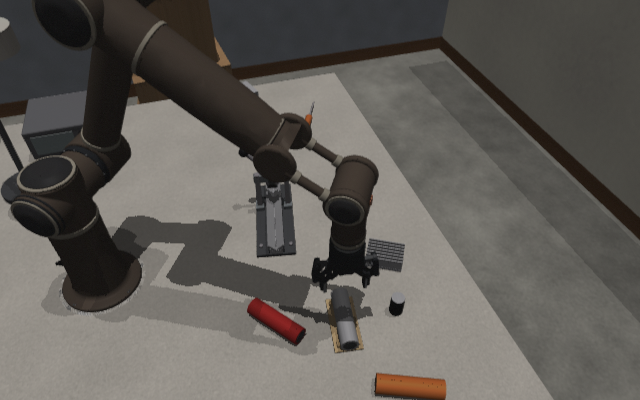

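```bash
python3 -m crank '[[1,-2,1,35,0,0,0],[1,-2,1,35,0,0,0],[1,-1,1,25,0,0,0],[1,0,0,14,0,0,0],[1,0,0,0,0,0,0]]'; 
python3 -c "
from h import *
print(rel((.5699,-.322,.191),-.177))"
```

```text
t: 5.4
eef_pos: [0.5705, -0.3204, 0.2011]
orientation: [-3.14, -0.001, 1.4]
contact_force: [-0.3, -0.9, 0.4]
grip_width: 0.0853
{'shift': array([-1.6825, -0.3068, 10.0641]), 'jaw': np.float64(-0.1708687346748645), 'turn': np.float64(0.0061312653251355265), 'tilt': array([-0.0013,  0.0009, -1.    ]), 'F': array([-0.3284, -0.9164,  0.419 ]), 't': 5.4, 'pos': array([ 0.5705, -0.3204,  0.2011]), 'grip': 0.08529201179376147}
```

```bash
python3 -m crank '[[1,-2,0,10,0,0,0],[1,0,0,0,0,0,0],[0,0,0,0,0,0,0],[0,0,0,0,0,0,0],[0,0,0,0,0,0,0]]' 50; 
python3 -c "
from h import *
print(rel((.5699,-.322,.191),-.177))"
```

```text
t: 5.9
eef_pos: [0.5705, -0.3234, 0.1922]
orientation: [-3.141, 0.0, 1.399]
contact_force: [-7.6, 1.4, 7.5]
grip_width: 0.0437
{'shift': array([ 1.2688, -0.8271,  1.22  ]), 'jaw': np.float64(-0.17163185610720802), 'turn': np.float64(0.005368143892791943), 'tilt': array([-0.0004, -0.0002, -1.    ]), 'F': array([-7.5857,  1.3865,  7.4834]), 't': 5.9, 'pos': array([ 0.5705, -0.3234,  0.1922]), 'grip': 0.043739500880804465}
```

```bash
python3 -m crank '[[0,0,0,-30,0,0,0],[0,0,0,-40,0,0,0],[0,0,0,-40,0,0,0.037],[0,0,0,0,0,0,0],[0,0,0,0,0,0,0]]'
cat >> h.py <<'E'
PC=np.array([0.5032,0.1236,-0.2089])
E
python3 -c "
from h import *
t=C(PC,(0,-.105,.30)); print(t); print(rel(t,-.209)); print(ctrl.sense()['q'])"
```

```text
t: 6.4
eef_pos: [0.5706, -0.3234, 0.3026]
orientation: [3.14, 0.001, 1.362]
contact_force: [-0.6, 0.1, -3.4]
grip_width: 0.0421
[0.4814 0.0209 0.3   ]
{'shift': array([ 318.3109, -158.6181,    1.9811]), 'jaw': np.float64(-0.20873969879438026), 'turn': np.float64(0.00026030120561970627), 'tilt': array([ 0.0017, -0.0012, -1.    ]), 'F': array([-0.6195,  0.0662, -3.4357]), 't': 6.4, 'pos': array([ 0.5706, -0.3234,  0.3026]), 'grip': 0.04214910537820776}
[-0.5819  0.4702  1.6303 -0.0001  1.0391 -0.3732]
```

```bash
python3 -m crank '[[0,25,-12.5,0,0,0,0],[0,40,-20,0,0,0,0],[0,40,-20,0,0,0,0],[0,40,-20,0,0,0,0],[0,40,-20,0,0,0,0]]';python3 -m crank '[[0,40,-20,0,0,0,0],[0,40,-20,0,0,0,0],[0,35,-17,0,0,0,0],[0,18,-9,0,0,0,0],[0,0,0,0,0,0,0]]'; 
python3 -c "
from h import *
t=C(PC,(0,-.105,.2242)); print(t); print(rel(t,-.209)); grab('b')"
```

```text
t: 6.9
eef_pos: [0.5161, -0.1211, 0.2985]
orientation: [-3.136, -0.001, 1.361]
contact_force: [0.8, -0.1, -2.3]
grip_width: 0.0422
t: 7.4
eef_pos: [0.4788, 0.0231, 0.2987]
orientation: [-3.135, 0.0, 1.366]
contact_force: [0.4, -0.5, -3.3]
grip_width: 0.0423
[0.4814 0.0209 0.2242]
{'shift': array([-1.5618,  3.5519, 74.4622]), 'jaw': np.float64(-0.20511306868910367), 'turn': np.float64(0.0038869313108962356), 'tilt': array([-0.0069,  0.001 , -1.    ]), 'F': array([ 0.4207, -0.4958, -3.3029]), 't': 7.4, 'pos': array([0.4788, 0.0231, 0.2987]), 'grip': 0.04226225867187407}
```

View pics/side_b.png

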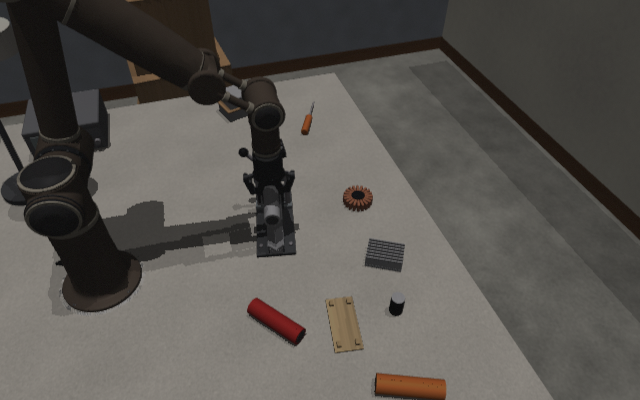

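View pics/top_b.png

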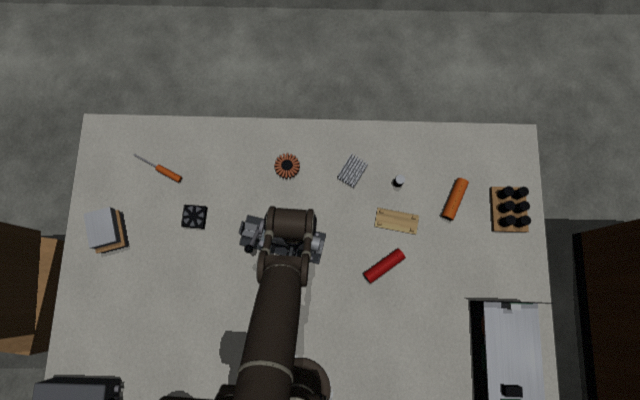

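```bash
python3 -m crank '[[0,0,2,30,0,0,0],[0,0,1,25,0,0,0],[0,0,0,8,0,0,0],[0,0,0,0,0,0,0]]'; 
python3 -c "
from h import *
t=C(PC,(0,-.105,.2242)); print(t); print(rel(t,-.209))"
```

```text
t: 7.9
eef_pos: [0.4834, 0.0192, 0.2366]
orientation: [-3.137, 0.001, 1.36]
contact_force: [-0.3, 0.3, -2.9]
grip_width: 0.0424
[0.4814 0.0209 0.2242]
{'shift': array([ 1.2484, -2.2687, 12.3665]), 'jaw': np.float64(-0.2104151344854961), 'turn': np.float64(-0.0014151344854960168), 'tilt': array([-0.0048,  0.    , -1.    ]), 'F': array([-0.3464,  0.2904, -2.8707]), 't': 7.9, 'pos': array([0.4834, 0.0192, 0.2366]), 'grip': 0.042380661867008014}
```

```bash
python3 -m crank '[[0,0,-2,4,0,0,0],[0,0,0,4,0,0,0],[0,0,0,1,0,0,0]]'; python3 -m crank '[[0,0,0,1,0,0,0],[0,0,0,1,0,0,0]]';
python3 -c "
from h import *
t=C(PC,(0,-.105,.2242)); print(rel(t,-.209))"
```

```text
t: 8.2
eef_pos: [0.4826, 0.0204, 0.2298]
orientation: [3.141, -0.0, 1.362]
contact_force: [-1.8, 0.7, -2.8]
grip_width: 0.0425
t: 8.4
eef_pos: [0.4827, 0.0206, 0.2279]
orientation: [3.14, -0.0, 1.362]
contact_force: [0.1, -0.2, -1.9]
grip_width: 0.0424
{'shift': array([ 0.0514, -1.2724,  3.6664]), 'jaw': np.float64(-0.20885333048670135), 'turn': np.float64(0.00014666951329855848), 'tilt': array([ 0.0011, -0.0001, -1.    ]), 'F': array([ 0.1073, -0.2073, -1.8689]), 't': 8.4, 'pos': array([0.4827, 0.0206, 0.2279]), 'grip': 0.042419246781477876}
```

```bash
python3 -m crank '[[0,0,0,1,0,0,0],[0,0,0,1,0,0,0]]';python3 -m crank '[[0,0,0,1,0,0,0],[0,0,0,1,0,0,0]]';
python3 -c "
from h import *
t=C(PC,(0,-.105,.2242)); print(rel(t,-.209))"
```

```text
t: 8.6
eef_pos: [0.4826, 0.0206, 0.2262]
orientation: [-3.141, 0.0, 1.362]
contact_force: [-3.7, 0.7, 11.1]
grip_width: 0.0416
t: 8.8
eef_pos: [0.4829, 0.0206, 0.2261]
orientation: [-3.14, 0.0, 1.362]
contact_force: [-8.5, 0.1, 26.4]
grip_width: 0.0421
{'shift': array([-0.03  , -1.4897,  1.9122]), 'jaw': np.float64(-0.20876476798652596), 'turn': np.float64(0.00023523201347397382), 'tilt': array([-0.0015, -0.    , -1.    ]), 'F': array([-8.5341,  0.1096, 26.396 ]), 't': 8.8, 'pos': array([0.4829, 0.0206, 0.2261]), 'grip': 0.04210691120755014}
```

```bash
python3 -m crank '[[0,0,-1.5,-2,0,0,0],[1,0,0,0,0,0,0],[1,0,0,0,0,0,0],[1,0,0,0,0,0,0]]';
python3 -c "
from h import *
t=C(PC,(0,-.105,.2242)); print(rel(t,-.209))"; python3 -m crank '[[1,0,0,-10,0,0,0],[0,0,0,0,0,0,0],[0,0,0,0,0,0,0],[0,0,0,0,0,0,0]]' 20;
python3 -c "
from h import *
t=C(PC,(0,-.105,.2242)); print(rel(t,-.209))"
```

```text
t: 9.2
eef_pos: [0.4811, 0.0208, 0.2254]
orientation: [3.141, -0.0, 1.362]
contact_force: [0.3, -0.0, -0.4]
grip_width: 0.0831
{'shift': array([0.14  , 0.3167, 1.1874]), 'jaw': np.float64(-0.20897079492324824), 'turn': np.float64(2.9205076751637193e-05), 'tilt': array([ 0.0004, -0.    , -1.    ]), 'F': array([ 0.2753, -0.0204, -0.4217]), 't': 9.2, 'pos': array([0.4811, 0.0208, 0.2254]), 'grip': 0.08306719103776239}
t: 9.6
eef_pos: [0.4809, 0.0208, 0.2355]
orientation: [3.141, -0.0, 1.362]
contact_force: [-0.6, 0.1, -0.1]
grip_width: 0.0441
{'shift': array([ 0.1638,  0.456 , 11.3007]), 'jaw': np.float64(-0.20900730535641987), 'turn': np.float64(-7.305356419795572e-06), 'tilt': array([ 0.0002, -0.    , -1.    ]), 'F': array([-0.6346,  0.1496, -0.1417]), 't': 9.6, 'pos': array([0.4809, 0.0208, 0.2355]), 'grip': 0.04405727675582378}
```

```bash
python3 -m crank '[[0,0,0,0,0,0,0],[0,0,0,0,0,0,0]]';
python3 -c "
from h import *
t=C(PC,(0,-.105,.2242)); print(rel(t,-.209))"
```

```text
t: 9.8
eef_pos: [0.481, 0.0208, 0.2357]
orientation: [-3.142, 0.0, 1.362]
contact_force: [-0.8, 0.1, 4.4]
grip_width: 0.0415
{'shift': array([ 0.1618,  0.396 , 11.5262]), 'jaw': np.float64(-0.20900131385373996), 'turn': np.float64(-1.3138537400259054e-06), 'tilt': array([-0.0001, -0.    , -1.    ]), 'F': array([-0.7892,  0.1332,  4.3527]), 't': 9.8, 'pos': array([0.481 , 0.0208, 0.2357]), 'grip': 0.041477548497126177}
```

```bash
python3 -m crank '[[1,0,0,0,0,0,0],[1,0,0,0,0,0,0],[1,-30,0,0,0,0,0],[1,-30,0,0,0,0,0],[0,0,0,0,0,0,0]]';python3 -m crank '[[0,0,0,0,0,0,0],[0,0,0,0,0,0,0],[0,0,0,0,0,0,0],[0,0,0,0,0,0,0]]';
python3 -c "
from h import *
t=C(PC,(0,-.165,.2242)); print(rel(t,-.209)); print(ctrl.sense()['wrist_torque'])"
```

```text
t: 10.3
eef_pos: [0.4678, -0.0398, 0.2351]
orientation: [-3.141, 0.001, 1.359]
contact_force: [-0.3, -0.1, 0.4]
grip_width: 0.073
t: 10.7
eef_pos: [0.4686, -0.0374, 0.2356]
orientation: [-3.141, 0.0, 1.363]
contact_force: [-0.6, -0.6, 1.4]
grip_width: 0.0417
{'shift': array([-0.3444,  0.5017, 11.3539]), 'jaw': np.float64(-0.2078483201026111), 'turn': np.float64(0.0011516798973889575), 'tilt': array([-0.0002, -0.0002, -1.    ]), 'F': array([-0.6313, -0.5774,  1.446 ]), 't': 10.7, 'pos': array([ 0.4686, -0.0374,  0.2356]), 'grip': 0.04174930192885584}
[-0.1899  0.2645 -0.0716]
```

```bash
python3 -m crank '[[0.8,0,0,0,0,0,0],[0.8,0,0,-20,0,0,0],[0,0,0,-18,0,0,0],[0,0,0,0,0,0,0],[0,0,0,0,0,0,0]]';python3 -m crank '[[0,0,0,3,0,0,0],[0,0,0,4,0,0,0],[0,0,0,4,0,0,0]]';
python3 -c "
from h import *
t=C(PC,(0,-.165,.255)); print(rel(t,-.209))"
```

```text
t: 11.2
eef_pos: [0.4686, -0.0377, 0.2734]
orientation: [3.141, -0.0, 1.362]
contact_force: [0.2, -0.4, 0.1]
grip_width: 0.025
t: 11.5
eef_pos: [0.468, -0.0378, 0.2612]
orientation: [-3.14, 0.0, 1.362]
contact_force: [0.5, 0.6, -0.3]
grip_width: 0.0003
{'shift': array([0.1777, 0.9929, 6.1803]), 'jaw': np.float64(-0.20899971525716812), 'turn': np.float64(2.8474283197965633e-07), 'tilt': array([-0.0018,  0.0003, -1.    ]), 'F': array([ 0.4989,  0.5736, -0.2627]), 't': 11.5, 'pos': array([ 0.468 , -0.0378,  0.2612]), 'grip': 0.0002594186250208855}
```

```bash
python3 -m crank '[[0,0,0,3,0,0,0],[0,0,0,1,0,0,0]]'; python3 -m crank '[[0,0,0,1,0,0,0]]';python3 -m crank '[[0,0,0,1,0,0,0]]';python3 -m crank '[[0,0,0,1,0,0,0]]'
```

```text
t: 11.7
eef_pos: [0.4681, -0.0378, 0.2575]
orientation: [-3.14, 0.0, 1.362]
contact_force: [0.7, 0.7, -0.5]
grip_width: 0.0
t: 11.8
eef_pos: [0.4684, -0.0379, 0.2571]
orientation: [-3.141, 0.0, 1.362]
contact_force: [0.1, 0.1, -0.2]
grip_width: -0.0
t: 11.9
eef_pos: [0.4686, -0.0379, 0.2564]
orientation: [3.141, 0.0, 1.362]
contact_force: [-0.6, -0.0, -0.5]
grip_width: 0.0002
t: 12.0
eef_pos: [0.4686, -0.0379, 0.2555]
orientation: [3.141, 0.0, 1.362]
contact_force: [0.9, -0.3, 2.2]
grip_width: -0.0002
```

```bash
python3 -m crank '[[0,0,0,0.5,0,0,0]]';python3 -m crank '[[0,0,0,0.5,0,0,0]]';python3 -m crank '[[0,0,0,0,0,0,0]]'
```

```text
t: 12.1
eef_pos: [0.4687, -0.0379, 0.2554]
orientation: [3.141, 0.0, 1.362]
contact_force: [-1.9, -1.0, 6.7]
grip_width: -0.0001
t: 12.2
eef_pos: [0.4688, -0.0379, 0.2554]
orientation: [-3.142, 0.0, 1.362]
contact_force: [-3.3, 0.9, 10.1]
grip_width: -0.0002
t: 12.3
eef_pos: [0.4687, -0.0379, 0.2554]
orientation: [3.142, 0.0, 1.362]
contact_force: [-3.4, 1.2, 6.5]
grip_width: -0.0002
```

```bash
python3 -m crank '[[0,0,0,-10,0,0,0],[0,-20,0,0,0,0,0],[0,-20,0,0,0,0,0],[0,0,0,20,0,0,0],[0,0,0,14,0,0,0]]';python3 -m crank '[[0,0,0,2,0,0,0],[0,0,0,0,0,0,0]]';
python3 -c "
from h import *
t=C(PC,(-.0004,-.126,.229)); print(rel(t,-.209))"
```

```text
t: 12.8
eef_pos: [0.4604, -0.0777, 0.2307]
orientation: [3.14, 0.0, 1.361]
contact_force: [-0.4, 0.8, -0.5]
grip_width: -0.0001
t: 13.0
eef_pos: [0.4601, -0.077, 0.2284]
orientation: [-3.141, -0.0, 1.362]
contact_force: [0.4, 0.2, 0.1]
grip_width: -0.0001
{'shift': array([79.1446,  0.1563, -0.5766]), 'jaw': np.float64(-0.20899609982587222), 'turn': np.float64(3.900174127657863e-06), 'tilt': array([-0.0005,  0.0002, -1.    ]), 'F': array([0.441 , 0.2344, 0.062 ]), 't': 13.0, 'pos': array([ 0.4601, -0.077 ,  0.2284]), 'grip': -5.421636378553635e-05}
```

```bash
python3 -m crank '[[0,5,0,0,0,0,0],[0,5,0,0,0,0,0],[0,5,0,0,0,0,0],[0,10,0,0,0,0,0],[0,10,0,0,0,0,0]]';python3 -m crank '[[0,10,0,0,0,0,0],[0,10,0,0,0,0,0],[0,10,0,0,0,0,0],[0,6,0,0,0,0,0],[0,4,0,0,0,0,0]]';
python3 -c "
from h import *
t=C(PC,(-.0004,-.126,.229)); print(rel(t,-.209)); grab('c')"
```

```text
t: 13.5
eef_pos: [0.468, -0.0426, 0.2291]
orientation: [3.14, 0.001, 1.363]
contact_force: [-1.7, -4.6, 3.4]
grip_width: -0.0001
t: 14.0
eef_pos: [0.4764, -0.0033, 0.2291]
orientation: [3.14, 0.001, 1.364]
contact_force: [-0.3, -5.8, 4.7]
grip_width: 0.0
{'shift': array([ 3.6579, -0.4535,  0.1051]), 'jaw': np.float64(-0.20722701528764825), 'turn': np.float64(0.0017729847123517661), 'tilt': array([ 0.0014, -0.0016, -1.    ]), 'F': array([-0.3266, -5.7907,  4.7313]), 't': 14.0, 'pos': array([ 0.4764, -0.0033,  0.2291]), 'grip': 4.2374223628369794e-05}
```

Run:
```python
import cv2
a=cv2.imread("pics/side_c.png")[130:265,215:325]
cv2.imwrite("pics/cs_c.png",cv2.convertScaleAbs(cv2.resize(a,None,fx=4.4,fy=4.4,interpolation=cv2.INTER_CUBIC),alpha=1.7))
```

```text
(no output)
```

View pics/cs_c.png

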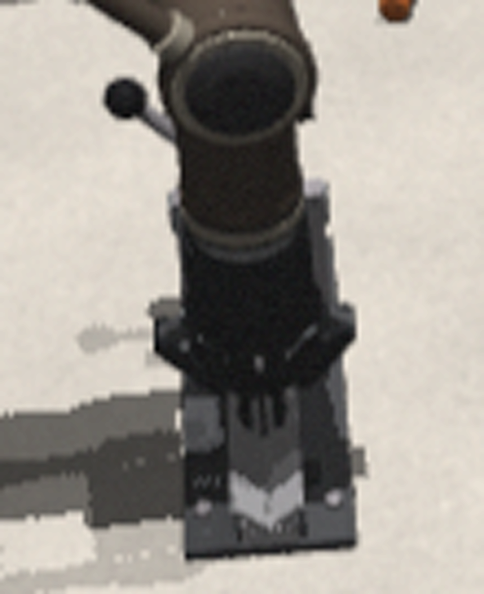

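```bash
python3 -m crank '[[0,-15,0,0,0,0,0],[0,0,0,-45,0,0,0],[0,0,0,-50,0,0,0],[0,0,0,-35,0,0,0],[0,0,0,0,0,0,0]]';
python3 -c "
from h import *
t=C(PC,(.02,-.002,.330)); print(rel(t,-.209)); grab('d')"
python3 - <<'E'
import cv2
a=cv2.imread("pics/side_d.png")[130:265,215:325]
cv2.imwrite("pics/cs_d.png",cv2.convertScaleAbs(cv2.resize(a,None,fx=4.4,fy=4.4,interpolation=cv2.INTER_CUBIC),alpha=1.7))
E
```

```text
t: 14.6
eef_pos: [0.475, -0.0179, 0.364]
orientation: [3.13, -0.003, 1.362]
contact_force: [0.3, 0.4, 0.0]
grip_width: 0.0003
{'shift': array([142.1692,  17.818 ,  34.5517]), 'jaw': np.float64(-0.2092241363484883), 'turn': np.float64(-0.00022413634848827968), 'tilt': array([ 0.0118,  0.0002, -0.9999]), 'F': array([0.3447, 0.3812, 0.0374]), 't': 14.6, 'pos': array([ 0.475 , -0.0179,  0.364 ]), 'grip': 0.0002606650104137046}
```

View pics/cs_d.png

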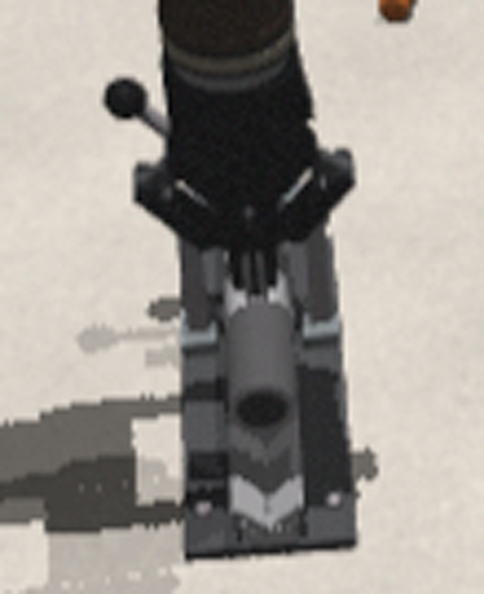

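```bash
python3 -c "
from h import *
w=atz('side',(215+262/4.4,130+408/4.4),.06); d=w-C(PC,(0,0,0)); c,s=np.cos(PC[2]),np.sin(PC[2]); print(c*d[0]+s*d[1],-s*d[0]+c*d[1])"
python3 -m crank '[[0,30,4,0,0,0,0],[0,40,5,0,0,0,0],[0,40,5,10,0,0,0],[0,30,4,10,0,0,0],[0,0,0,0,0,0,0]]'
python3 -c "
from h import *
t=C(PC,(.02,-.002,.320)); print(rel(t,-.209)); "
```

```text
0.0013795511722456688 -0.12007260866689638
t: 15.2
eef_pos: [0.5182, 0.1179, 0.3343]
orientation: [-3.135, 0.0, 1.365]
contact_force: [-0.2, -0.1, -0.2]
grip_width: -0.0001
{'shift': array([ 0.4769,  4.2162, 14.2934]), 'jaw': np.float64(-0.20553495391505322), 'turn': np.float64(0.003465046084946799), 'tilt': array([-0.0069,  0.001 , -1.    ]), 'F': array([-0.1854, -0.0653, -0.2481]), 't': 15.2, 'pos': array([0.5182, 0.1179, 0.3343]), 'grip': -0.00010008586467247937}
```

```bash
python3 -m crank '[[0,0,2,8,0,0,0],[0,0,0,5,0,0,0],[0,0,0,0,0,0,0]]';python3 -m crank '[[0,0,0,1,0,0,0],[0,0,0,1,0,0,0]]';python3 -m crank '[[0,0,0,1,0,0,0]]';python3 -m crank '[[0,0,0,1,0,0,0]]'
```

```text
t: 15.5
eef_pos: [0.5202, 0.1135, 0.3236]
orientation: [-3.138, 0.001, 1.36]
contact_force: [-0.8, -0.6, -0.6]
grip_width: 0.0001
t: 15.7
eef_pos: [0.5213, 0.1139, 0.3237]
orientation: [3.141, -0.0, 1.361]
contact_force: [0.3, -0.2, 0.6]
grip_width: -0.0002
t: 15.8
eef_pos: [0.5214, 0.1141, 0.3228]
orientation: [3.141, -0.0, 1.361]
contact_force: [0.1, 0.6, 0.5]
grip_width: -0.0
t: 15.9
eef_pos: [0.5213, 0.1143, 0.3218]
orientation: [3.141, -0.0, 1.361]
contact_force: [0.3, -0.3, 0.8]
grip_width: 0.0
```

```bash
python3 -m crank '[[0,2,0,2,0,0,0],[0,0,0,2,0,0,0]]';python3 -m crank '[[0,0,0,1,0,0,0],[0,0,0,0,0,0,0]]';python3 -m crank '[[0,0,0,1,0,0,0]]';python3 -m crank '[[0,0,0,1,0,0,0]]'
```

```text
t: 16.1
eef_pos: [0.5218, 0.1166, 0.3175]
orientation: [3.141, -0.0, 1.362]
contact_force: [-0.4, -0.2, 0.2]
grip_width: 0.0003
t: 16.3
eef_pos: [0.5215, 0.1165, 0.3161]
orientation: [-3.141, 0.0, 1.362]
contact_force: [-0.0, -0.4, 0.7]
grip_width: 0.0002
t: 16.4
eef_pos: [0.5217, 0.1165, 0.3155]
orientation: [3.141, -0.0, 1.362]
contact_force: [-0.5, 0.2, 0.6]
grip_width: 0.0002
t: 16.5
eef_pos: [0.5218, 0.1165, 0.3154]
orientation: [-3.141, 0.0, 1.362]
contact_force: [-3.3, -0.2, 10.3]
grip_width: -0.0003
```

```bash
python3 -m crank '[[1,0,0,-30,0,0,0],[1,0,0,-40,0,0,0],[1,0,0,-20,0,0,0],[1,14,-45,0,0,0,0],[1,14,-45,0,0,0,0]]'
python3 -c "
from h import *
t=C(PC,(-.071,.025,.372)); print(rel(t,-.209)); "
python3 - <<'E'
from h import *
grab('e')
l=ctrl.landmark_of("lever_knob","side"); print(l[:2])
E
```

```text
t: 17.0
eef_pos: [0.4395, 0.1626, 0.4058]
orientation: [3.139, -0.002, 1.359]
contact_force: [0.5, 1.0, -0.4]
grip_width: 0.0724
{'shift': array([-0.0334, -0.7125, 33.7515]), 'jaw': np.float64(-0.21163367359217133), 'turn': np.float64(-0.0026336735921712595), 'tilt': array([ 0.0029,  0.0011, -1.    ]), 'F': array([ 0.492 ,  0.9564, -0.4044]), 't': 17.0, 'pos': array([0.4395, 0.1626, 0.4058]), 'grip': 0.0724335574072251}
[{'location': [243.7, 152.4], 'confidence': 0.66}]
```

Run:
```python
import cv2
a=cv2.imread("pics/side_e.png")[100:265,195:325]
cv2.imwrite("pics/cs_e.png",cv2.convertScaleAbs(cv2.resize(a,None,fx=3.6,fy=3.6,interpolation=cv2.INTER_CUBIC),alpha=1.7))
```

```text
(no output)
```

View pics/cs_e.png

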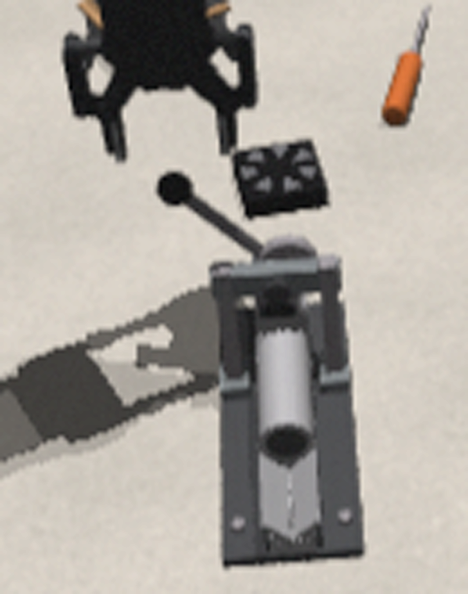

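The open fingers straddle the knob: it is at (174,188) in the crop, with tips at (118,155) and (228,150). The bar's rear end is at (288,440), lying in the V and reaching under the bridge.

```bash
python3 -m crank '[[1,0,0,17,0,0,0],[1,0,0,17,0,0,0],[0.4,0,0,0,0,0,0],[0.4,0,0,0,0,0,0],[0.4,0,0,0,0,0,0]]' 20
python3 -c "
from h import *
t=C(PC,(-.071,.025,.372)); print(rel(t,-.209)); "
```

```text
t: 17.65
eef_pos: [0.4404, 0.1624, 0.3713]
orientation: [3.14, -0.001, 1.361]
contact_force: [-0.1, -0.6, -0.7]
grip_width: 0.0439
{'shift': array([ 0.0574, -1.4852, -0.7132]), 'jaw': np.float64(-0.2094768790309512), 'turn': np.float64(-0.0004768790309512827), 'tilt': array([ 0.0017,  0.0003, -1.    ]), 'F': array([-0.0833, -0.5534, -0.6812]), 't': 17.65, 'pos': array([0.4404, 0.1624, 0.3713]), 'grip': 0.04392344952635322}
```

```bash
python3 -m crank '[[0.38,0,8,-5,0,0,0],[0.38,0,10,-6,0,0,0],[0.38,0,10,-5,0,0,0],[0.38,0,10,-4,0,0,0],[0.38,0,10,-2,0,0,0]]'
python3 -m crank '[[0.38,0,10,-2,0,0,0],[0.38,0,10,-1,0,0,0],[0.38,0,10,0,0,0,0],[0.38,0,10,1,0,0,0]]'
cat >> h.py <<'E'
def inC(X):
    d=np.asarray(X)-[PC[0],PC[1],0]; c,s=np.cos(PC[2]),np.sin(PC[2]); return np.array([c*d[0]+s*d[1],-s*d[0]+c*d[1],d[2]])*1000
E
python3 -c "
from h import *
s=ctrl.sense();print(inC(s['eef_pos']),s['contact_force'],s['grip_width'],s['t']); "
```

```text
t: 18.15
eef_pos: [0.4865, 0.1528, 0.3942]
orientation: [-3.14, -0.001, 1.362]
contact_force: [-4.1, 1.5, 2.9]
grip_width: 0.0325
t: 18.55
eef_pos: [0.5265, 0.144, 0.3945]
orientation: [3.141, -0.0, 1.362]
contact_force: [-3.4, 0.2, 1.5]
grip_width: 0.032
[ 18.5557  24.7938 394.4682] [-3.3722  0.2195  1.5435] 0.031995119530817094 18.55
```

```bash
python3 -m crank '[[0.38,0,8,2,0,0,0],[0.38,0,4,1,0,0,0],[0,0,0,0,0,0,0],[0,0,0,0,0,0,0],[0,0,0,0,0,0,0]]' 20
python3 -c "
from h import *
s=ctrl.sense();print(inC(s['eef_pos']),s['contact_force'],s['grip_width'],s['t']); "
```

```text
t: 19.05
eef_pos: [0.5375, 0.1416, 0.391]
orientation: [3.14, 0.0, 1.362]
contact_force: [2.2, -0.2, -2.9]
grip_width: 0.0265
[ 29.8641  24.6931 391.0236] [ 2.174  -0.2079 -2.9037] 0.02651924870713861 19.05
```

```bash
python3 -m crank '[[0,0,3,1,0,0,0],[0,0,3,1,0,0,0],[0,0,1.5,1,0,0,0],[0,0,0,0,0,0,0]]' 20
python3 -c "
from h import *
s=ctrl.sense();print(inC(s['eef_pos']),s['contact_force'],s['grip_width'],s['t']); "
```

```text
t: 19.45
eef_pos: [0.5442, 0.1402, 0.3885]
orientation: [-3.14, 0.001, 1.362]
contact_force: [-4.8, 0.0, 3.4]
grip_width: 0.0265
[ 36.6607  24.7708 388.5071] [-4.8321  0.0225  3.4197] 0.026472653882568708 19.45
```

```bash
python3 -m crank '[[0,0,1.5,0.5,0,0,0],[0,0,0,0,0,0,0]]' 20
python3 -c "
from h import *
s=ctrl.sense();print(inC(s['eef_pos']),s['contact_force'],s['grip_width'],s['t']); "
```

```text
t: 19.65
eef_pos: [0.5457, 0.1399, 0.3877]
orientation: [-3.14, 0.0, 1.362]
contact_force: [-5.1, 0.1, 3.7]
grip_width: 0.0262
[ 38.195   24.7354 387.6902] [-5.0517  0.1193  3.7084] 0.026238195776648716 19.65
```

```bash
python3 -m crank '[[0.7,0,0,0,0,0,0],[0.9,0,0,0,0,0,0],[0.9,0,0,-20,0,0,0],[0.9,0,0,-30,0,0,0],[0,0,0,0,0,0,0]]' 
python3 -c "
from h import *
s=ctrl.sense();print(inC(s['eef_pos']),s['contact_force'],s['grip_width'],s['t']); grab('f')
im=cv2.imread('pics/side_f.png')[100:265,195:325]
cv2.imwrite('pics/cs_f.png',cv2.convertScaleAbs(cv2.resize(im,None,fx=3.6,fy=3.6,interpolation=cv2.INTER_CUBIC),alpha=1.7))
for x in ctrl.landmark_of('lever_knob','side')[:2]: print(x)
for th in (.3,.36,.42): print(th,proj('side',C(PC,(.11*np.sin(th),.025,.124+.11*np.cos(th)))))
for x in ctrl.landmark_of('shoe_face','side')[:2]: print(x)
"
```

```text
t: 20.15
eef_pos: [0.5482, 0.1402, 0.4428]
orientation: [3.131, -0.004, 1.362]
contact_force: [0.5, -0.4, 0.8]
grip_width: 0.0642
[ 40.5768  25.5521 442.7829] [ 0.5279 -0.361   0.8272] 0.06420627596136345 20.15
{'location': [282.2, 144.0], 'confidence': 0.62}
0.3 [279.9379 142.7681]
0.36 [282.2157 143.242 ]
0.42 [284.4436 143.8229]
{'location': [392.8, 310.8], 'confidence': 0.66}
{'location': [273.0, 187.4], 'confidence': 0.55}
```

View pics/cs_f.png

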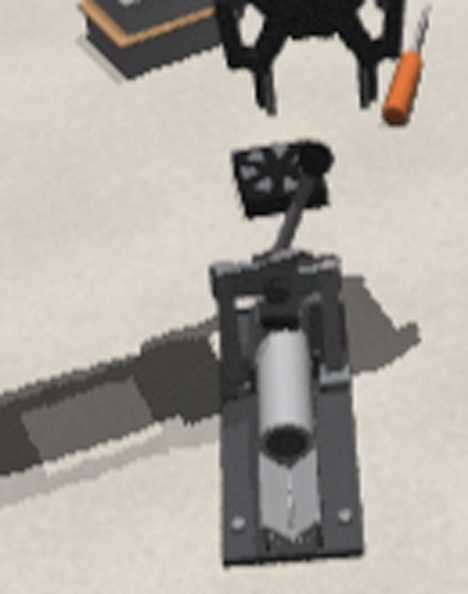

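```bash
python3 -m crank '[[0,-44,-10,0,0,0,0],[0,-44,-10,0,0,0,0],[0,-44,-10,0,0,0,0],[0,-43,-10,0,0,0,0],[0,0,0,0,0,0,0]]' 
python3 -c "
from h import *
s=ctrl.sense();print(inC(s['eef_pos']),s['contact_force'],s['grip_width'],s['t']); print(rel(C(PC,(-.0003,-.15,.229)),-.209))"
```

```text
t: 20.85
eef_pos: [0.4685, -0.0263, 0.4362]
orientation: [-3.138, 0.002, 1.357]
contact_force: [0.3, 0.1, -0.7]
grip_width: -0.0003
[  -2.9004 -153.855   436.2341] [ 0.3486  0.1066 -0.7104] -0.0003152508208767415 20.85
{'shift': array([  4.3847,   3.2431, 207.2145]), 'jaw': np.float64(-0.21415126242028676), 'turn': np.float64(-0.00515126242028674), 'tilt': array([-0.0037, -0.0018, -1.    ]), 'F': array([ 0.3486,  0.1066, -0.7104]), 't': 20.85, 'pos': array([ 0.4685, -0.0263,  0.4362]), 'grip': -0.0003152508208767415}
```

```bash
python3 -m crank '[[0,0,1,45,0,0,0],[0,0,1,45,0,0,0],[0,0,0,45,0,0,0],[0,0,0,30,0,0,0],[0,0,0,20,0,0,0]]' 
python3 -c "
from h import *
s=ctrl.sense();print(inC(s['eef_pos']),s['contact_force'],s['grip_width'],s['t']); print(rel(C(PC,(-.0003,-.15,.229)),-.209))"
```

```text
t: 21.35
eef_pos: [0.4709, -0.0225, 0.249]
orientation: [-3.136, 0.0, 1.362]
contact_force: [-0.8, 0.9, 0.9]
grip_width: 0.0002
[  -1.3176 -149.622   249.0478] [-0.7608  0.8631  0.9165] 0.00017510952476818532 21.35
{'shift': array([-0.3778,  1.1353, 20.0415]), 'jaw': np.float64(-0.20882038649544815), 'turn': np.float64(0.00017961350455175662), 'tilt': array([-0.0058,  0.0012, -1.    ]), 'F': array([-0.7608,  0.8631,  0.9165]), 't': 21.35, 'pos': array([ 0.4709, -0.0225,  0.249 ]), 'grip': 0.00017510952476818532}
```

```bash
python3 -m crank '[[0,0,0,10,0,0,0],[0,0,0,6,0,0,0],[0,6,0,0,0,0,0],[0,7,0,0,0,0,0],[0,7,0,0,0,0,0]]' 
python3 -m crank '[[0,7,0,0,0,0,0],[0,7,0,0,0,0,0],[0,7,0,0,0,0,0]]' ;python3 -m crank '[[0,7,0,0,0,0,0],[0,7,0,0,0,0,0],[0,7,0,0,0,0,0]]' 
python3 -c "
from h import *
s=ctrl.sense();print(inC(s['eef_pos']),s['contact_force'],s['grip_width'],s['t'])"
```

```text
t: 21.85
eef_pos: [0.4776, -0.0032, 0.2381]
orientation: [3.139, -0.0, 1.362]
contact_force: [0.2, -2.0, 0.5]
grip_width: -0.0001
t: 22.15
eef_pos: [0.4819, 0.0166, 0.2381]
orientation: [3.139, 0.002, 1.363]
contact_force: [-1.5, -6.0, 4.0]
grip_width: 0.0
t: 22.45
eef_pos: [0.4863, 0.0371, 0.2381]
orientation: [3.139, 0.002, 1.363]
contact_force: [-0.5, -6.4, 4.2]
grip_width: -0.0001
[  1.421  -88.1236 238.1346] [-0.5125 -6.416   4.218 ] -0.00010629708931630297 22.45
```

```bash
python3 -m crank '[[0,6,0,0,0,0,0],[0,4,0,0,0,0,0]]';python3 -m crank '[[0,3,0,0,0,0,0]]' ;python3 -m crank '[[0,2,0,0,0,0,0]]';python3 -m crank '[[0,2,0,0,0,0,0]]'
python3 -c "
from h import *
s=ctrl.sense();print(inC(s['eef_pos']),s['contact_force'],s['grip_width'],s['t'])"
```

```text
t: 22.65
eef_pos: [0.4884, 0.047, 0.2381]
orientation: [3.139, 0.001, 1.363]
contact_force: [-0.1, -6.3, 3.7]
grip_width: -0.0
t: 22.75
eef_pos: [0.489, 0.0498, 0.2381]
orientation: [3.139, 0.002, 1.363]
contact_force: [-0.7, -6.9, 4.0]
grip_width: 0.0001
t: 22.85
eef_pos: [0.4894, 0.0517, 0.2381]
orientation: [3.139, 0.001, 1.363]
contact_force: [0.1, -6.1, 3.8]
grip_width: -0.0001
t: 22.95
eef_pos: [0.4898, 0.0536, 0.2381]
orientation: [3.139, 0.002, 1.363]
contact_force: [-0.6, -10.0, 4.4]
grip_width: 0.0005
[  1.4042 -71.2841 238.1328] [-0.5774 -9.9644  4.3631] 0.00046096666814532145 22.95
```

```bash
python3 -m crank '[[0,1,0,0,0,0,0]]';python3 -m crank '[[0,1,0,0,0,0,0]]' ;python3 -m crank '[[0,0,0,0,0,0,0]]'
python3 -c "
from h import *
s=ctrl.sense();print(inC(s['eef_pos']),s['contact_force'],s['grip_width'],s['t'])"
```

```text
t: 23.05
eef_pos: [0.4899, 0.0539, 0.2381]
orientation: [3.139, 0.004, 1.365]
contact_force: [-1.1, -12.0, 6.2]
grip_width: 0.0
t: 23.15
eef_pos: [0.49, 0.0542, 0.2382]
orientation: [3.139, 0.006, 1.365]
contact_force: [-1.7, -15.9, 6.6]
grip_width: 0.0
t: 23.25
eef_pos: [0.49, 0.0542, 0.2382]
orientation: [3.139, 0.005, 1.365]
contact_force: [-1.5, -12.4, 5.7]
grip_width: 0.0
[  1.4914 -70.6483 238.1682] [ -1.5498 -12.394    5.6932] 4.659144250589425e-05 23.25
```

The bar is against the stop. I'll back off gently, lift clear and check.

```bash
python3 -m crank '[[0,-4,0,0,0,0,0],[0,-20,0,0,0,0,0],[0,0,0,-40,0,0,0],[0,-20,0,-45,0,0,0],[0,-40,0,-45,0,0,0]]';python3 -m crank '[[0,-45,0,-20,0,0,0],[0,-45,0,0,0,0,0],[0,-40,0,0,0,0,0],[0,0,0,0,0,0,0]]'
python3 - <<'E'
from h import *
s=ctrl.sense();print(inC(s['eef_pos']),s['contact_force'],s['t']); grab('g')
im=cv2.imread('pics/side_g.png')[100:265,195:325]
cv2.imwrite('pics/cs_g.png',cv2.convertScaleAbs(cv2.resize(im,None,fx=3.6,fy=3.6,interpolation=cv2.INTER_CUBIC),alpha=1.7))
im=cv2.imread('pics/top_g.png')[200:280,225:335]
cv2.imwrite('pics/ct_g.png',cv2.convertScaleAbs(cv2.resize(im,None,fx=7,fy=7,interpolation=cv2.INTER_CUBIC),alpha=1.7))
K={}
for n in('side','top'):
    l=ctrl.landmark_of('lever_knob',n); print(n,[(x['location'],round(x['confidence'],2)) for x in l[:2]],proj(n,C(PC,(.0384,.025,.227)))) 
for q in ("heatsink","choke","capacitor","fan"):
    print(q,[ctrl.landmark_of(q,n)[0]["location"] for n in("side","top")])
print('rear end expected',proj('side',C(PC,(0,-.06,.06))))
E
```

```text
t: 23.75
eef_pos: [0.4736, -0.0187, 0.3613]
orientation: [3.14, -0.002, 1.364]
contact_force: [0.9, -0.3, 0.5]
grip_width: -0.0003
t: 24.15
eef_pos: [0.4458, -0.1498, 0.38]
orientation: [3.14, 0.001, 1.357]
contact_force: [-0.5, 0.4, -0.7]
grip_width: 0.0001
[   0.5447 -279.3892  380.0333] [-0.5119  0.4081 -0.7499] 24.15
side [([278.7, 144.7], 0.59)] [282.0895 143.235 ]
top [([256.5, 210.7], 0.71)] [256.9227 212.265 ]
heatsink [[381.6, 256.3], [349.9, 168.8]]
choke [[356.9, 202.9], [286.6, 167.2]]
capacitor [[394.6, 311.9], [396.6, 186.2]]
fan [[270.3, 152.8], [194.9, 219.4]]
rear end expected [273.3257 207.7058]
```

View pics/cs_g.png

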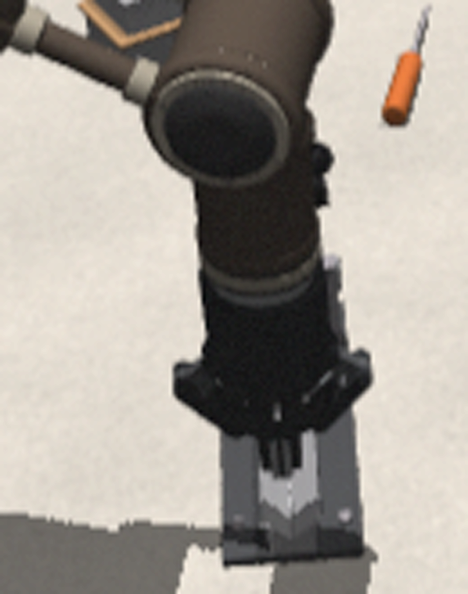

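View pics/top_g.png

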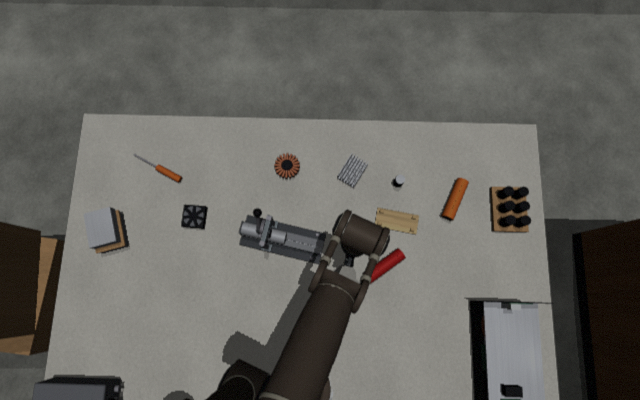

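```bash
python3 -m crank '[[0,-20,-35,-20,0,0,0],[0,-20,-35,-20,0,0,0],[0,-40,-10,0,0,0,0],[0,-40,-10,0,0,0,0],[0,-40,0,0,0,0,0]]'; python3 -m crank '[[0,-40,0,0,0,0,0],[0,-40,0,0,0,0,0],[0,-30,0,0,0,0,0],[0,0,0,0,0,0,0]]'
python3 - <<'E'
from h import *
s=ctrl.sense();print(s['eef_pos'],s['t']); grab('h')
im=cv2.imread('pics/side_h.png')[130:260,215:335]
im=cv2.convertScaleAbs(cv2.resize(im,None,fx=4.5,fy=4.5,interpolation=cv2.INTER_CUBIC),alpha=1.7)
cv2.imwrite('pics/cs_h.png',im)
im=cv2.imread('pics/top_h.png')[200:280,225:335]
cv2.imwrite('pics/ct_h.png',cv2.convertScaleAbs(cv2.resize(im,None,fx=7,fy=7,interpolation=cv2.INTER_CUBIC),alpha=1.7))
print([(x['location'],x['confidence']) for x in ctrl.landmark_of('lever_knob','side')[:2]])
print('rear exp crop',(proj('side',C(PC,(0,-.06,.06)))-(215,130))*4.5)
E
```

```text
t: 25.25
eef_pos: [0.3238, -0.2854, 0.4198]
orientation: [3.141, 0.001, 1.362]
contact_force: [1.2, -0.6, 0.9]
grip_width: -0.0001
t: 25.65
eef_pos: [0.3016, -0.3955, 0.4196]
orientation: [3.141, 0.002, 1.358]
contact_force: [-0.0, 0.5, 0.3]
grip_width: -0.0001
[ 0.3016 -0.3955  0.4196] 25.65
[([281.5, 146.7], 0.6)]
rear exp crop [262.4655 349.6763]
```

View pics/cs_h.png

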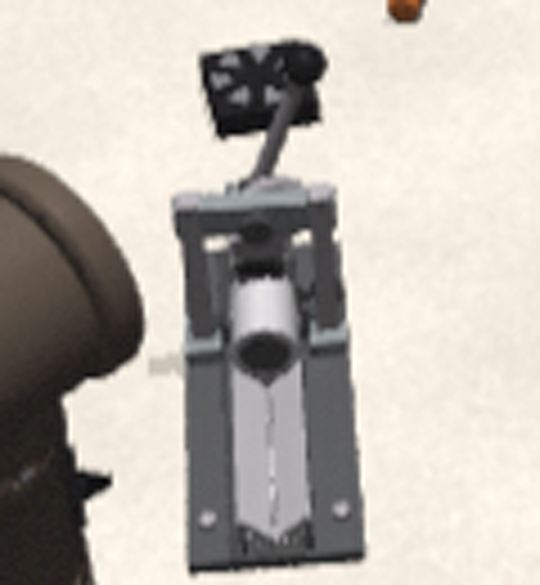

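View pics/ct_h.png

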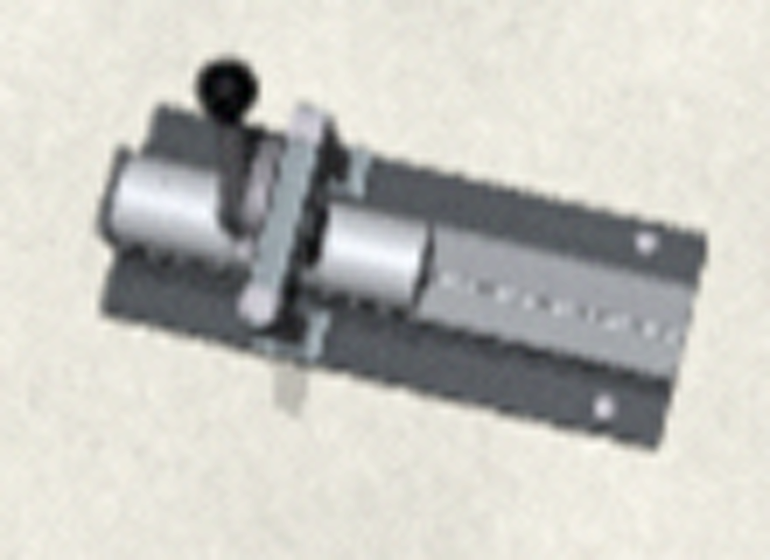

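The bar is against the stop: its rear end is at (263,352) in the side crop, where (262,350) was expected. The knob sits at about (305,63), which matches the set angle. I'm handing in.

```bash
python3 -c "
from workcell import ctrl
print(ctrl.job_done())"
```

```text
the job is handed in; nothing more can be done
None
```

The hold-down is set to about 1.5 mm over the bar, the bar rests against the end stop, and I handed the job in at about 26 s of the 72 s allowed.

- **Laying in:** I laid the bar in the open end of the V. Its top touched at 82 mm and its sides centred on the V's middle plane, so it was bedded down. I then slid it until its front end was at about y = +30 mm, past the shoe and 60 mm short of the stop.
- **Setting the lever:** Touching the bridge beam and the bar top showed the bridge sits 4.0 mm high. I turned the lever to about +0.36 rad by the knob and let go. That gives a computed clearance of about 1.5 mm, ±0.3 mm by my estimate.
- **Proving it:** Pushing the bar on under the shoe took about 6 N, the same as before the lever was set, so there was no pinching. The force rose only at the stop, to 12–16 N, with the pusher where the stop should be.

**Last checks:**
- The rear end of the bar was within about 1 pixel of its expected position at the stop.
- The knob matched the set angle in most readings. One network reading, taken with the arm partly in the way, was about 3 pixels off; after clearing the arm it was within 1 pixel sideways but 3 pixels off in height.
- The heatsink, choke, capacitor and fan are where they started, within network noise, and the red and orange look-alikes were not touched.
- I did not measure the clearance directly. It comes from the touched bridge height and the lever angle. The shoe-face network was no help, as its best hit was on the capacitor.

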